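# Break the stay and shut the red stamp chest

### The arm

A 6-joint arm with a two-finger parallel gripper is mounted at the origin on the work surface. World frame = base frame: x ahead of the robot, y to its left, z up, the work surface at z = 0. Lengths are in mm, angles in degrees, forces in N, time in s.
With the tool pointing down it reaches from about 350 to 850 mm from the base axis. Payload 8.1 kg.
Tool frame: the origin (TCP) lies midway between the tips of the shut fingers; the grasp point (between the pads) lies 19 mm behind it; z points along the fingers, y is the line along which they close (so a half turn about z gives the same grasp; the last joint's range is limited). The gripper opens to 85 mm and grips with 20 to 120 N. Pads are 22 mm wide; open, the fingers measure 114 mm over their backs; the gripper's body (76 mm by 85 mm) begins 54 mm behind the grasp point. The pads swing forward as they close: fully open they stand 13 mm farther back than shut.
Start: joints at [-80.638, 7.471, 85.268, -0, 87.261, -4.893], TCP at [147.765, -581.525, 231.292] pointing down, gripper open.
Joint ranges: [-169.43, 169.43], [-51.17, 129.36], [1.28, 143.12], [-76.62, 256.62], [0, 156.53], [-152.29, 152.29]. Speed limits (degrees/s): [136.94, 136.94, 159.86, 180, 180, 180].

### API

Orientations are given as [roll, pitch, yaw] about the fixed x, y, z axes, in that order (R = Rz(yaw) Ry(pitch) Rx(roll)).
In Python, from bench import r gives the robot as it stands.
- The arm moves only by the tool apply_moves, never from a script. Its argument "steps" is a list of rows, each a list of 7 numbers: the opening, from -1 (shut) to 1 (fully open), then the shift along the tool's x, y, z in mm, then the turn, a rotation vector about the tool's x, y, z in units of 5 degrees (1.0 is 5 degrees). A call has exactly 8 rows; each row shifts and turns the commanded pose from where the row before left it, along the tool's axes as they then stand; what a row does not reach is not made up. A row lasts 1/10 s, in which the tool goes at most 50 mm and 8.59 degrees, less where a joint would pass 70% of its speed; a pose out of reach is approached as far as the arm can. A call is refused whole if a number of a shift passes 50 or a number of a turn 1, either way. A call with a gripper value outside its range is refused whole. The fingers move at their own pace and stop on an object; "squeeze" is the grip in N (left out, the last holds). Time passes only in rows, so rows that do not move let the fingers close, or fill a call up. It gives the time, the measured TCP pose, the force, the opening and the grip force at its end, in the units of the state.
- r.sense(): the state, without advancing time (a new reading comes with each control period).
- r.snapshot(name): name is "scene" or "top"; returns a dict with "color" (400x640x3 uint8, blue, green, red), "depth" (400x640 float32, mm along the optical axis (not along the pixel's ray), 0 where there is no reading), "mtx" (3x3 intrinsics, pixels), "T" (4x4, takes a point from camera to world coordinates). Camera axes: x right, y down, z forward; pixel columns grow to the right and rows downward; lengths in mm; the calibration is good to about 2 mm. A picture is of the moment at which its call begins.
- r.hand_in(): hands the job in; it is judged then, once.
The state is a dict: "time": time; "joint_pos": joint angles; "qd": joint speeds; "joint_efforts": joint torques, N m; "tool_pos": TCP position; "tcp_rot": TCP orientation; "ft_force": force on the tool from outside, world axes, zero at the start; "wrist_torque": the same for the moment, N m; "finger_gap": finger opening in mm; "grip_force": force on a finger pad.
Only numpy, scipy, OpenCV 4.12 (cv2) and the standard library are available. Lean on these libraries where they do the work, as an engineer would, in place of code of your own. Each camera call takes 0.05 s, during which the arm holds its last target. There are 200 camera calls.

### The job

Shut the red-lidded stamp chest: press down on the yellow pad at the knee of its locked folding stay to break it, then lower the red lid gently until it is fully shut. Do not force the lid while its stay is still locked, do not let it slam, and leave the blue-lidded chest propped open.

Things in the scene. Friction and masses are not known exactly. Their poses are not given: they have to be found in the camera images.
- red_chest: Wooden chest fixed to the bench, 200 (x) by 240 (y) by 100 mm high, walls 6 mm. Origin: centre of its underside; z up. The red lid's hinge lies along the chest's y axis on the +x rim, at x = +100, z = +100 mm. Standing open, the lid leans 10 deg from upright towards -x, tab edge 310 mm above the bench. The stay is inside the -y wall, in the plane y = -92 mm.
- red_pad (a point): Centre of the top face of the yellow thumb pad on the red chest's stay, 36 by 28 mm, next to the knee. Locked, it is at x = -45, y = -92, z = +124 mm of the chest, sloping 38 deg (higher towards the hinge). Pressed straight down about 20 to 30 mm (2 to 15 N) it breaks the stay, tipping towards level; there is no spring. The chest wall is 22 mm from its centre line, towards the chest's -y.
- red_knee (a joint): Bend of the stay's knee, rad: 0 = locked straight against its stop (at the start; the lid then cannot be lowered), growing as the knee is pressed down and folds, about 2.6 with the lid shut. The links are 60 mm (lower, from the front rim, carries the pad) and 122 mm (upper, to the lid).
- red_lid (a joint): How far the red lid is lowered, rad: 0 = propped open 80 deg from flat (at the start), 1.396 = shut flat on the rim. A red board 200 (hinge to front edge) by 240 by 10 mm, about 0.4 kg, with a tab 60 wide by 21 mm at the middle of its front edge. The stiff hinge holds it where it is left; a light push (under 6 N) on the outer face near the tab lowers it once the stay is broken.
- blue_lid (a joint): How far the blue lid is lowered, rad: 0 = propped open by its locked stay (at the start), 1.396 = shut.
- blue_chest: A second chest of the same build, sizes and axes, fixed to the bench, with a blue lid propped open (tab edge 310 mm above the bench) by its own locked stay. A bystander: pass above it, leave it open. The two chests swap places between starts.

How it is judged:
By the outcome, as a careful person would: the job done as asked, in the order asked, and still so for the second after the job is handed in, with the robot touching nothing.
It also fails if it takes over 51 s, if anything falls off the work surface, if the arm or the gripper's body presses on something with over 40 N, if the wrist force passes 120 N, or if a joint passes its speed limit or range.

## Working session

There is one attempt and no reset: what is moved stays moved. The work goes in short steps, Python scripts to look and compute and a tool call to move; the robot and the scene stay as the last step left them, time stands still between calls to the robot, and variables do not carry over. Pictures are saved under pics/ and viewed, at most 10 in all, crops included, and the job is handed in when it is done.

Besides the shell and the picture viewer there is one more tool, called after "Request:" as a command line: name --pt "numbers of a row" for each row, then --argument value for the rest. apply_moves: Moves the arm, as the interface text tells. Its arguments: {"type":"object","properties":{"steps":{"type":"array"},"squeeze":{"type":"number"}},"required":["steps"]}

```bash
mkdir -p pics; python3 - <<'E'
from bench import r
import cv2,numpy as np
print(r.sense())
for n in ("scene","top"):
    s=r.snapshot(n); cv2.imwrite(f"pics/{n}0.png",s["color"]); np.savez(f"{n}0.npz",**s)
    print(n,s["mtx"].tolist(),s["T"].round(3).tolist())
a=np.load("scene0.npz")["color"];b=np.load("top0.npz")["color"]
cv2.imwrite("pics/both.png",cv2.resize(np.vstack([a,b]),(480*1,600)))
E
```

```text
{'time': 0.0, 'joint_pos': array([-8.06396387e+01,  7.51664162e+00,  8.53288481e+01, -9.70429353e-04,
        8.72628622e+01, -4.89341130e+00]), 'qd': array([ 0.08417568,  0.01023063,  0.05113116,  0.0007319 ,  0.06994733,
       -0.01227941]), 'joint_efforts': array([ 1.42354472e-05, -5.69408727e+01, -5.00547695e+01, -2.25500463e-05,
        1.50930835e-02,  1.88823907e-05]), 'tool_pos': array([ 147.65148112, -580.97450352,  230.23259411]), 'tcp_rot': array([-1.79891960e+02, -8.27696377e-03,  1.42538121e+01]), 'ft_force': array([-0.17603584,  0.5946139 , -0.19204732]), 'wrist_torque': array([-0.02592483, -0.04174179, -0.01130423]), 'grip_force': 0.0, 'finger_gap': 85.20170354636987}
scene [[365.4809316212275, 0.0, 317.83604221650086], [0.0, 365.4809316212275, 200.52591793833804], [0.0, 0.0, 1.0]] [[0.439, 0.714, -0.545, 1016.032], [0.899, -0.349, 0.266, -197.755], [-0.0, -0.607, -0.795, 799.882], [0.0, 0.0, 0.0, 1.0]]
top [[449.4149332079351, 0.0, 320.14877215238795], [0.0, 449.4149332079351, 201.1706035560345], [0.0, 0.0, 1.0]] [[-0.027, -0.996, 0.084, 454.482], [-1.0, 0.026, -0.013, 37.458], [0.011, -0.085, -0.996, 1247.263], [0.0, 0.0, 0.0, 1.0]]
```

View pics/scene0.png

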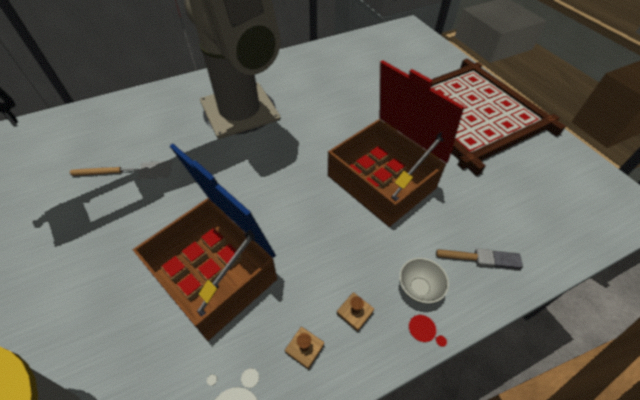

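View pics/top0.png

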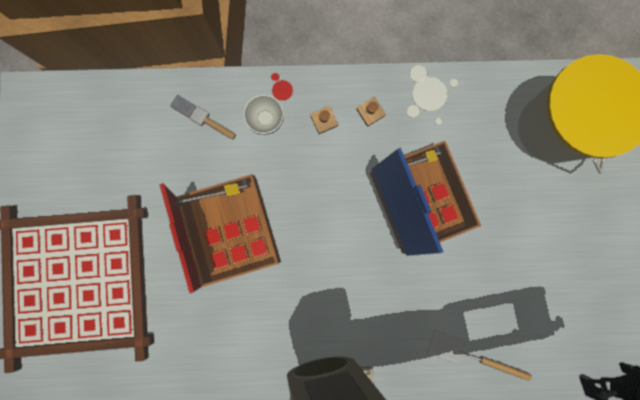

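The scene view shows the red chest upper centre, with its pad at about (403,180). In the top view its pad is at about (233,189), its front rim runs from (254,176) to (280,262), and its lid is on the left (+y). The blue chest is towards -y.

```bash
cat > h.py <<'E'
import numpy as np,cv2
def cloud(s):
    d=s["depth"];v,u=np.mgrid[:400,:640];K=s["mtx"]
    p=np.dstack([(u-K[0,2])/K[0,0]*d,(v-K[1,2])/K[1,1]*d,d])
    w=p@s["T"][:3,:3].T+s["T"][:3,3]; w[d==0]=np.nan; return w
def yellow(s):
    h=cv2.cvtColor(s["color"],cv2.COLOR_BGR2HSV); return cv2.inRange(h,(20,150,120),(35,255,255))>0
def red(s):
    h=cv2.cvtColor(s["color"],cv2.COLOR_BGR2HSV); return ((h[...,0]<6)|(h[...,0]>174))&(h[...,1]>150)&(h[...,2]>50)
E
python3 - <<'E'
from h import *
for n,box in (("top",(150,300,160,310)),("scene",(320,470,60,230))):
    s=dict(np.load(n+"0.npz")); w=cloud(s); m=np.zeros((400,640),bool); m[box[2]:box[3],box[0]:box[1]]=1
    y=yellow(s)&m; print(n,"pad",y.sum(),np.nanmedian(w[y],0),np.nanmin(w[y],0),np.nanmax(w[y],0))
    k=m&(w[...,2]>88)&(w[...,2]<108)&~y
    P=w[k][:,:2].astype(np.float32); print(len(P),cv2.minAreaRect(P),cv2.boxPoints(cv2.minAreaRect(P)).round(1).tolist())
    l=m&red(s)&(w[...,2]>130); Q=w[l]; print("lid",len(Q),Q.mean(0),np.linalg.svd(Q-Q.mean(0),full_matrices=0)[2][2] if len(Q) else 0, np.nanmax(Q,0))
    for z in (280,300,307): 
        q=Q[abs(Q[:,2]-z)<4]; print(z,len(q),q.min(0) if len(q) else 0,q.max(0) if len(q) else 0)
E
```

```text
top pad 155 [585.67946837 245.21042146 123.37544735] [570.10682822 227.53600481  44.45294391] [607.40565921 279.23686273 135.58126433]
1024 ((484.72515869140625, 261.83966064453125), (240.2254638671875, 200.979736328125), 15.371359825134277) [[342.29998779296875, 326.8999938964844], [395.5, 133.10000610351562], [627.2000122070312, 196.8000030517578], [573.9000244140625, 390.6000061035156]]
lid 466 [463.54809749 326.81114332 302.5614649 ] [-0.26207312  0.94719023  0.1847927 ] [580.50207398 362.31039659 321.3801468 ]
280 0 0 0
300 228 [354.49976873 294.86409497 296.00392938] [577.92079605 361.92105784 303.45038568]
307 1 [437.89227827 319.73368909 303.45038568] [437.89227827 319.73368909 303.45038568]
scene pad 171 [585.47101307 242.90150366 124.36948063] [492.79239068 226.72822083   3.34731136] [602.29788335 346.08536044 136.2411917 ]
1418 ((483.7587890625, 261.195556640625), (243.357177734375, 205.24166870117188), 15.651981353759766) [[338.8999938964844, 327.20001220703125], [394.29998779296875, 129.60000610351562], [628.5999755859375, 195.1999969482422], [573.2000122070312, 392.79998779296875]]
lid 379 [481.51434445 330.63633307 299.71741534] [-0.26372483  0.94867969  0.17451665] [582.48944882 383.01237152 320.36345107]
280 2 [580.71406101 361.90548025 281.65590396] [581.67587067 361.91040946 283.68787085]
300 209 [354.53234173 295.26479762 296.01865047] [581.45029489 362.53643739 303.06063147]
307 4 [441.23662021 314.70047695 303.06063147] [496.58968625 338.33982442 310.09581824]
```

Request:
apply_moves --pt "-1 0 0 -35 0 0 -0.23" --pt "-1 0 0 -45 0 0 0" --pt "-1 0 0 -35 0 0 0" --pt "-1 20 -21 0 0 0 0" --pt "-1 30 -31.5 0 0 0 0" --pt "-1 30 -31.5 0 0 0 0" --pt "-1 30 -31.5 0 0 0 0" --pt "-1 30 -31.5 0 0 0 0" --squeeze 30

```text
time: 0.9
tool_pos: [244.0, -400.9, 345.7]
tcp_rot: [-180.0, 0.0, 15.4]
ft_force: [1.6, 0.8, 0.4]
finger_gap: -0.0
grip_force: 0.0
```

Request:
apply_moves --pt "-1 30 -31.5 0 0 0 0" --pt "-1 30 -31.5 0 0 0 0" --pt "-1 30 -31.5 0 0 0 0" --pt "-1 30 -31.5 0 0 0 0" --pt "-1 30 -31.5 0 0 0 0" --pt "-1 30 -31.5 0 0 0 0" --pt "-1 30 -31.5 0 0 0 0" --pt "-1 30 -31.5 0 0 0 0"

```text
time: 1.7
tool_pos: [408.5, -94.1, 346.1]
tcp_rot: [180.0, -0.0, 15.4]
ft_force: [0.0, -0.6, 0.6]
finger_gap: 0.3
grip_force: 0.0
```

```bash
cat >> h.py <<'E'
C=np.array([484.5,261.7]);X=np.array([-.2656,.9641]);Y=np.array([-.9641,-.2656])
def chest(p): d=np.asarray(p)[...,:2]-C; return np.stack([d@X,d@Y,np.asarray(p)[...,2]],-1)
def st(r):
    s=r.sense(); print("t",round(s["time"],2),"chest",chest(s["tool_pos"]).round(1),"rpy",s["tcp_rot"].round(2),"F",s["ft_force"].round(1),"gap",round(s["finger_gap"],1)); return s
E
python3 -c "
from h import *;from bench import r;st(r)"
```

```text
t 1.7 chest [-322.9  167.8  346.1] rpy [180.   -0.   15.4] F [ 0.  -0.6  0.6] gap 0.3
```

Request:
apply_moves --pt "-1 32.5 -34.4 0 0 0 0" --pt "-1 32.5 -34.4 0 0 0 0" --pt "-1 32.5 -34.4 0 0 0 0" --pt "-1 32.5 -34.4 0 0 0 0" --pt "-1 32.5 -34.4 0 0 0 0" --pt "-1 32.5 -34.4 0 0 0 0" --pt "-1 32.5 -34.4 0 0 0 0" --pt "-1 32.5 -34.4 0 0 0 0"

```text
time: 2.5
tool_pos: [586.1, 240.4, 345.6]
tcp_rot: [180.0, 0.0, 15.4]
ft_force: [1.3, 0.0, 1.1]
finger_gap: -0.1
grip_force: 0.0
```

Request:
apply_moves --pt "-1 0 0 25 0 0 0" --pt "-1 0 0 40 0 0 0" --pt "-1 0 0 40 0 0 0" --pt "-1 0 0 40 0 0 0" --pt "-1 0 0 25 0 0 0" --pt "-1 0 0 15 0 0 0" --pt "-1 0 0 6 0 0 0" --pt "-1 0 0 0 0 0 0"

```text
time: 3.3
tool_pos: [585.7, 238.4, 155.2]
tcp_rot: [180.0, 0.0, 15.4]
ft_force: [0.4, 0.3, 0.9]
finger_gap: -0.0
grip_force: 0.0
```

```bash
python3 -c "
from h import *;from bench import r;st(r)
a=r.snapshot('scene')['color'][60:230,300:480];b=r.snapshot('top')['color'][150:320,130:310]
cv2.imwrite('pics/c1.png',cv2.resize(np.hstack([a,b]),None,fx=2.2,fy=2.2))"
```

```text
t 3.3 chest [-49.3 -91.4 155.2] rpy [1.80e+02 2.00e-02 1.54e+01] F [0.4 0.3 0.9] gap -0.0
```

View pics/c1.png

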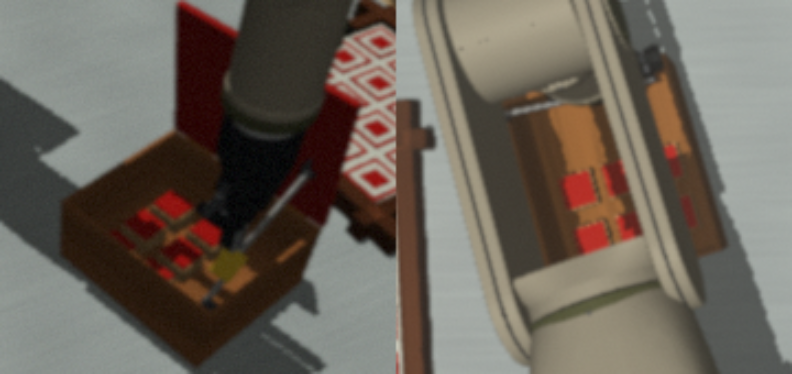

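The fingers are right above the yellow pad, at about (230,262) in the left crop. I'll press slowly.

Request:
apply_moves --pt "-1 0 0 5 0 0 0" --pt "-1 0 0 5 0 0 0" --pt "-1 0 0 4 0 0 0" --pt "-1 0 0 3 0 0 0" --pt "-1 0 0 2 0 0 0" --pt "-1 0 0 2 0 0 0" --pt "-1 0 0 2 0 0 0" --pt "-1 0 0 2 0 0 0"

```text
time: 4.2
tool_pos: [585.7, 238.5, 130.2]
tcp_rot: [-180.0, -0.0, 15.4]
ft_force: [0.7, 0.1, 0.1]
finger_gap: -0.1
grip_force: 0.0
```

Request:
apply_moves --pt "-1 0 0 1 0 0 0" --pt "-1 0 0 1 0 0 0" --pt "-1 0 0 1 0 0 0" --pt "-1 0 0 1 0 0 0" --pt "-1 0 0 1 0 0 0" --pt "-1 0 0 1 0 0 0" --pt "-1 0 0 1 0 0 0" --pt "-1 0 0 1 0 0 0"

```text
time: 5.0
tool_pos: [586.6, 238.8, 123.7]
tcp_rot: [-180.0, -0.1, 15.4]
ft_force: [-2.2, 0.3, 6.3]
finger_gap: -0.0
grip_force: 2.6
```

Request:
apply_moves --pt "-1 0 0 1 0 0 0" --pt "-1 0 0 1 0 0 0" --pt "-1 0 0 1 0 0 0" --pt "-1 0 0 1 0 0 0" --pt "-1 0 0 1 0 0 0" --pt "-1 0 0 1 0 0 0" --pt "-1 0 0 1 0 0 0" --pt "-1 0 0 1 0 0 0"

```text
time: 5.8
tool_pos: [586.8, 239.1, 116.1]
tcp_rot: [-180.0, -0.2, 15.4]
ft_force: [0.4, 0.4, 7.2]
finger_gap: -0.3
grip_force: 3.1
```

Request:
apply_moves --pt "-1 0 0 1 0 0 0" --pt "-1 0 0 1 0 0 0" --pt "-1 0 0 1 0 0 0" --pt "-1 0 0 1 0 0 0" --pt "-1 0 0 1 0 0 0" --pt "-1 0 0 1 0 0 0" --pt "-1 0 0 1 0 0 0" --pt "-1 0 0 1 0 0 0"

```text
time: 6.6
tool_pos: [587.3, 240.1, 109.2]
tcp_rot: [-179.9, -0.3, 15.4]
ft_force: [0.2, 1.1, 11.3]
finger_gap: -0.3
grip_force: 4.7
```

Request:
apply_moves --pt "-1 0 0 1 0 0 0" --pt "-1 0 0 1 0 0 0" --pt "-1 0 0 1 0 0 0" --pt "-1 0 0 1 0 0 0" --pt "-1 0 0 1 0 0 0" --pt "-1 0 0 1 0 0 0" --pt "-1 0 0 1 0 0 0" --pt "-1 0 0 1 0 0 0"

```text
time: 7.4
tool_pos: [587.3, 241.8, 102.2]
tcp_rot: [-179.8, -0.4, 15.5]
ft_force: [-3.4, 7.9, 14.3]
finger_gap: 0.4
grip_force: 6.6
```

```bash
python3 -c "
from h import *;from bench import r;st(r)
s=r.snapshot('scene');a=s['color'][60:230,300:480]
w=chest(cloud(s));m=red(s)&(w[...,2]>130)&(abs(w[...,0])<160)&(abs(w[...,1])<140);Q=w[m];n=np.linalg.svd(Q-Q.mean(0),full_matrices=0)[2][2];print(n,Q[Q[:,2]>np.percentile(Q[:,2],95)].mean(0))
y=yellow(s)&(abs(w[...,0])<100)&(abs(w[...,1])<120);print(y.sum(),np.nanmedian(w[y],0))
cv2.imwrite('pics/c2.png',cv2.resize(a,None,fx=3,fy=3))"
```

```text
t 7.4 chest [-46.5 -93.8 102.2] rpy [-179.77   -0.36   15.46] F [-3.4  7.9 14.3] gap 0.4
[ 0.57072044 -0.09079582  0.81610924] [-73.06191084 -37.60492819 398.97338623]
0 [nan nan nan]
  return np.nanmean(a, axis, out=out, keepdims=keepdims)
```

View pics/c2.png

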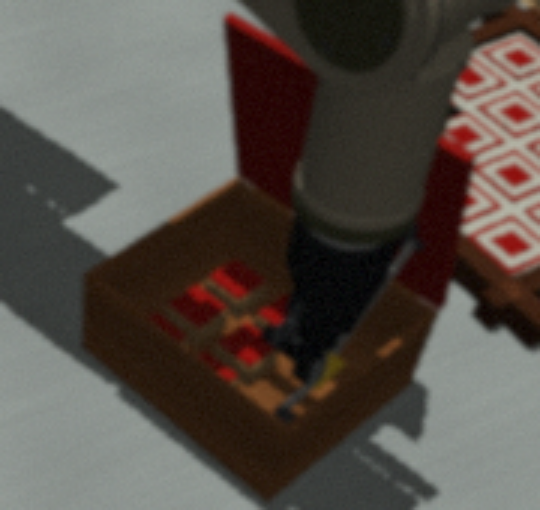

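The fingers are in the chest with the pad pushed down, at about (328,370). The pad swings towards the hinge as it drops, so I'll follow it a little further.

Request:
apply_moves --pt "-1 0 -1 0 0 0 0" --pt "-1 0 -1 0 0 0 0" --pt "-1 0 -1 0.5 0 0 0" --pt "-1 0 0 1 0 0 0" --pt "-1 0 0 1 0 0 0" --pt "-1 0 0 1 0 0 0" --pt "-1 0 0 1 0 0 0" --pt "-1 0 0 0 0 0 0"

```text
time: 8.25
tool_pos: [586.7, 243.8, 97.3]
tcp_rot: [-179.8, -0.3, 15.4]
ft_force: [-2.8, 7.6, 13.9]
finger_gap: 0.2
grip_force: 6.8
```

Request:
apply_moves --pt "-1 0 0 -5 0 0 0" --pt "-1 0 0 -15 0 0 0" --pt "-1 0 0 -30 0 0 0" --pt "-1 0 0 -45 0 0 0" --pt "-1 0 0 -45 0 0 0" --pt "-1 0 0 -45 0 0 0" --pt "-1 0 0 -45 0 0 0" --pt "-1 0 0 -20 0 0 0"

```text
time: 9.05
tool_pos: [585.9, 241.4, 350.6]
tcp_rot: [-180.0, -0.4, 15.4]
ft_force: [0.2, 0.7, 0.6]
finger_gap: 0.1
grip_force: 0.0
```

Request:
apply_moves --pt "-1 -45 0 0 0 0 0" --pt "-1 -45 0 0 0 0 0" --pt "-1 0 -40 0 0 0 0" --pt "-1 0 -45 0 0 0 0" --pt "-1 0 -45 0 0 0 0" --pt "-1 0 -40 0 0 0 0" --pt "-1 0 -15 0 0 0 0" --pt "-1 0 0 0 0 0 0"

```text
time: 9.85
tool_pos: [448.0, 397.2, 343.9]
tcp_rot: [180.0, 0.0, 15.6]
ft_force: [-0.9, 0.1, -0.4]
finger_gap: -0.1
grip_force: 0.0
```

```bash
python3 -c "
from h import *;from bench import r;st(r)
o=[]
for n,b in (('scene',(60,230,300,480)),('top',(150,320,130,310))):
    s=r.snapshot(n);o.append(s['color'][b[0]:b[1],b[2]:b[3]])
    w=chest(cloud(s));m=red(s)&(w[...,2]>125)&(w[...,2]<320)&(abs(w[...,0])<110)&(abs(w[...,1])<125);Q=w[m];print(n,len(Q),np.linalg.svd(Q-Q.mean(0),full_matrices=0)[2][2],Q.mean(0),np.percentile(Q,[1,99],0))
    y=yellow(s)&(abs(w[...,0])<100)&(abs(w[...,1])<120);print(y.sum(),np.nanmedian(w[y],0))
cv2.imwrite('pics/c3.png',cv2.resize(np.hstack(o),None,fx=2.2,fy=2.2))"
```

```text
t 9.85 chest [140.4  -0.8 343.9] rpy [1.7999e+02 3.0000e-02 1.5560e+01] F [-0.9  0.1 -0.4] gap -0.1
scene 337 [-0.93425143 -0.00127101 -0.35661273] [ 32.48232863 -33.55946522 293.48905334] [[  23.51170611 -119.70875233  246.42287836]
 [  53.40220584  105.33099924  311.42095811]]
126 [-28.45402889 -92.38079517  97.20273251]
top 837 [ 0.92805561 -0.0013966   0.37243904] [ 48.13829405   0.89517986 263.00202673] [[  24.85176322 -112.83674056  141.3115184 ]
 [  95.02163531  106.53211591  310.91043812]]
167 [-26.47178428 -93.60064472  95.64744475]
```

View pics/c3.png

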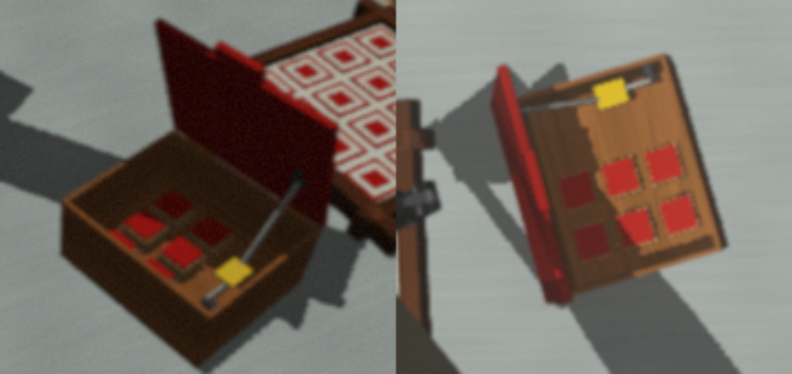

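The stay is broken: the knee is bent, with the pad near (233,270) now level at z≈96, and the lid is about 68° from flat. The tool stands behind the lid, so I'll go down to its outer face and push it through an arc.

Request:
apply_moves --pt "-1 0 10 10 0 0 0" --pt "-1 0 15 20 0 0 0" --pt "-1 0 15 20 0 0 0" --pt "-1 0 10 12 0 0 0" --pt "-1 0 10 6 0 0 0" --pt "-1 0 8 0 0 0 0" --pt "-1 0 6 0 0 0 0" --pt "-1 0 4 0 0 0 0"

```text
time: 10.75
tool_pos: [470.4, 320.1, 277.1]
tcp_rot: [-180.0, -0.1, 15.4]
ft_force: [0.5, 0.1, -0.7]
finger_gap: 0.3
grip_force: 0.0
```

```bash
python3 -c "
from h import *;from bench import r;st(r)"
```

```text
t 10.75 chest [ 60.1  -2.  277.1] rpy [-1.7998e+02 -1.1000e-01  1.5370e+01] F [ 0.5  0.1 -0.7] gap 0.3
```

Request:
apply_moves --pt "-1 0 3.7 1.2 0 0 0" --pt "-1 0 3.7 1.2 0 0 0" --pt "-1 0 3.7 1.4 0 0 0" --pt "-1 0 3.7 1.5 0 0 0" --pt "-1 0 3.7 1.5 0 0 0" --pt "-1 0 3.7 1.6 0 0 0" --pt "-1 0 3.7 1.7 0 0 0" --pt "-1 0 3.6 1.8 0 0 0"

```text
time: 11.55
tool_pos: [477.7, 291.8, 263.8]
tcp_rot: [180.0, -0.0, 15.4]
ft_force: [-0.4, 2.3, 3.1]
finger_gap: 0.2
grip_force: 1.7
```

Request:
apply_moves --pt "-1 0 3.5 1.9 0 0 0" --pt "-1 0 3.5 2.0 0 0 0" --pt "-1 0 3.5 2.0 0 0 0" --pt "-1 0 3.4 2.1 0 0 0" --pt "-1 0 3.4 2.2 0 0 0" --pt "-1 0 3.4 2.2 0 0 0" --pt "-1 0 3.4 2.3 0 0 0" --pt "-1 0 3.3 2.4 0 0 0"

```text
time: 12.35
tool_pos: [484.8, 265.4, 246.6]
tcp_rot: [180.0, 0.0, 15.4]
ft_force: [-0.7, 0.1, 4.0]
finger_gap: -0.1
grip_force: 1.5
```

Request:
apply_moves --pt "-1 0 3.2 2.5 0 0 0" --pt "-1 0 3.2 2.5 0 0 0" --pt "-1 0 3.1 2.6 0 0 0" --pt "-1 0 3.0 2.7 0 0 0" --pt "-1 0 3.0 2.7 0 0 0" --pt "-1 0 2.9 2.8 0 0 0" --pt "-1 0 2.9 2.8 0 0 0" --pt "-1 0 2.8 2.9 0 0 0"

```text
time: 13.15
tool_pos: [491.3, 242.2, 225.0]
tcp_rot: [180.0, 0.0, 15.4]
ft_force: [0.2, -0.6, 3.0]
finger_gap: 0.1
grip_force: 1.3
```

Request:
apply_moves --pt "-1 0 2.7 3.0 0 0 0" --pt "-1 0 2.6 3.1 0 0 0" --pt "-1 0 2.6 3.1 0 0 0" --pt "-1 0 2.5 3.2 0 0 0" --pt "-1 0 2.5 3.2 0 0 0" --pt "-1 0 2.4 3.2 0 0 0" --pt "-1 0 2.3 3.3 0 0 0" --pt "-1 0 2.3 3.3 0 0 0"

```text
time: 13.95
tool_pos: [496.5, 223.1, 199.6]
tcp_rot: [180.0, 0.0, 15.4]
ft_force: [-0.4, -0.4, 3.0]
finger_gap: 0.1
grip_force: 1.1
```

```bash
python3 -c "
from h import *;from bench import r;st(r)"
```

```text
t 13.95 chest [-40.4  -1.3 199.6] rpy [180.    0.   15.4] F [-0.4 -0.4  3. ] gap 0.1
```

Request:
apply_moves --pt "-1 0 2.2 3.4 0 0 0" --pt "-1 0 2.1 3.4 0 0 0" --pt "-1 0 2.0 3.5 0 0 0" --pt "-1 0 1.9 3.5 0 0 0" --pt "-1 0 1.9 3.5 0 0 0" --pt "-1 0 1.8 3.6 0 0 0" --pt "-1 0 1.7 3.6 0 0 0" --pt "-1 0 1.6 3.6 0 0 0"

```text
time: 14.75
tool_pos: [500.5, 208.5, 171.4]
tcp_rot: [180.0, 0.0, 15.4]
ft_force: [-0.2, -1.2, 2.9]
finger_gap: -0.1
grip_force: 1.0
```

Request:
apply_moves --pt "-1 0 1.4 3.2 0 0 0" --pt "-1 0 1.3 3.2 0 0 0" --pt "-1 0 1.2 3.2 0 0 0" --pt "-1 0 1.1 3.0 0 0 0" --pt "-1 0 1.0 3.0 0 0 0" --pt "-1 0 0.9 2.8 0 0 0" --pt "-1 0 0.8 2.6 0 0 0" --pt "-1 0 0.7 2.4 0 0 0"

```text
time: 15.55
tool_pos: [502.8, 200.5, 148.1]
tcp_rot: [-180.0, 0.0, 15.4]
ft_force: [0.4, -1.2, 2.0]
finger_gap: -0.1
grip_force: 0.8
```

Request:
apply_moves --pt "-1 0 0.6 2.2 0 0 0" --pt "-1 0 0.6 2.2 0 0 0" --pt "-1 0 0.5 2.2 0 0 0" --pt "-1 0 0.5 2.2 0 0 0" --pt "-1 0 0.4 2 0 0 0" --pt "-1 0 0.4 2 0 0 0" --pt "-1 0 0.3 2 0 0 0" --pt "-1 0 0.3 2 0 0 0"

```text
time: 16.35
tool_pos: [503.7, 197.1, 131.4]
tcp_rot: [-180.0, 0.0, 15.4]
ft_force: [0.7, -0.5, 2.0]
finger_gap: 0.2
grip_force: 0.7
```

Request:
apply_moves --pt "-1 0 0.2 1.5 0 0 0" --pt "-1 0 0.2 1.5 0 0 0" --pt "-1 0 0.2 1.5 0 0 0" --pt "-1 0 0.2 1.5 0 0 0" --pt "-1 0 0.1 1.5 0 0 0" --pt "-1 0 0.1 1.5 0 0 0" --pt "-1 0 0.1 1.5 0 0 0" --pt "-1 0 0 1.5 0 0 0"

```text
time: 17.15
tool_pos: [504.0, 196.1, 119.5]
tcp_rot: [-180.0, -0.0, 15.4]
ft_force: [0.4, -0.9, 1.5]
finger_gap: -0.2
grip_force: 0.6
```

Request:
apply_moves --pt "-1 0 0 1 0 0 0" --pt "-1 0 0 1 0 0 0" --pt "-1 0 0 1 0 0 0" --pt "-1 0 0 1 0 0 0" --pt "-1 0 0 1 0 0 0" --pt "-1 0 0 0.7 0 0 0" --pt "-1 0 0 0.5 0 0 0" --pt "-1 0 0 0.5 0 0 0"

```text
time: 17.95
tool_pos: [504.0, 196.1, 112.9]
tcp_rot: [-180.0, -0.0, 15.4]
ft_force: [0.3, -1.2, 0.7]
finger_gap: 0.1
grip_force: 0.6
```

Request:
apply_moves --pt "-1 0 0 0.5 0 0 0" --pt "-1 0 0 0.5 0 0 0" --pt "-1 0 0 0.5 0 0 0" --pt "-1 0 0 0.5 0 0 0" --pt "-1 0 0 0.5 0 0 0" --pt "-1 0 0 0.5 0 0 0" --pt "-1 0 0 0.3 0 0 0" --pt "-1 0 0 0 0 0 0"

```text
time: 18.75
tool_pos: [504.1, 196.1, 110.5]
tcp_rot: [180.0, -0.0, 15.4]
ft_force: [-3.0, -1.7, 9.4]
finger_gap: 0.2
grip_force: 4.4
```

Contact with the rim: the force rose to 9 N at z = 110.5. I'll retreat and check.

Request:
apply_moves --pt "-1 0 0 -3 0 0 0" --pt "-1 0 0 -15 0 0 0" --pt "-1 0 0 -40 0 0 0" --pt "-1 0 0 -45 0 0 0" --pt "-1 0 0 -45 0 0 0" --pt "-1 -45 0 -20 0 0 0" --pt "-1 -45 0 0 0 0 0" --pt "-1 0 0 0 0 0 0"

```text
time: 19.55
tool_pos: [413.5, 171.4, 278.8]
tcp_rot: [-180.0, -0.0, 15.4]
ft_force: [0.7, 0.1, -0.5]
finger_gap: 0.0
grip_force: 0.0
```

```bash
python3 -c "
from h import *;from bench import r;st(r)
for n in ('scene','top'):
    s=r.snapshot(n);cv2.imwrite(f'pics/{n}_end.png',s['color'])
    w=chest(cloud(s));m=red(s)&(w[...,2]>60)&(w[...,2]<160)&(abs(w[...,0])<130)&(abs(w[...,1])<125);Q=w[m]
    c=np.linalg.lstsq(np.c_[Q[:,:2],np.ones(len(Q))],Q[:,2],rcond=None)[0];print(n,len(Q),c,np.percentile(Q,[1,50,99],0).round(1).tolist())
"
```

```text
t 19.55 chest [-68.2  92.5 278.8] rpy [-1.7999e+02 -2.0000e-02  1.5440e+01] F [ 0.7  0.1 -0.5] gap 0.0
scene 4365 [5.31800074e-04 1.41291844e-03 1.10452284e+02] [[-113.5, -119.5, 105.5], [3.7, -28.7, 110.5], [94.6, 113.6, 113.5]]
top 3690 [-5.87396223e-04 -7.35682543e-04  1.09120274e+02] [[-106.5, -116.9, 104.2], [2.0, -57.6, 109.1], [95.8, 73.0, 114.2]]
```

View pics/scene_end.png

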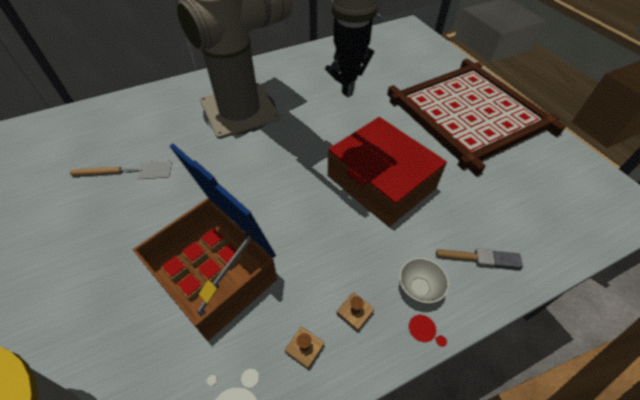

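The red lid is flat and shut, with its tilt under 0.1°, around (387,165). The blue lid is unchanged, propped open near (222,200), and the arm is clear.

```bash
python3 -c "
from bench import r;print(r.hand_in())"
```

```text
the job is handed in; nothing more can be done
None
```

The red chest is shut: I broke its stay at the yellow pad, then lowered the lid gently onto the rim. The blue chest is still propped open, and I handed the job in at about 20 s with the arm clear.

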